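# Set the stabiliser jack of a surgical microscope stand

## Task

Steady the microscope stand: bring the yellow floor pad by its black handle to lie flat on the floor, centred under the foot of the stand's stabiliser jack, then wind the foot down onto it with the crank on top of the jack (clockwise from above). Stop when the foot bears firmly on the pad, which you feel as the crank pulling about half as hard again as it did running free, and never force it to twice the free pull. Let go of the crank, and leave the foot pedal, the steel basin and the bottle where they are.

Things in the scene. Friction and masses are not known exactly. Their poses are not given: they have to be found in the camera images.
- stand: White floor stand, fixed. Origin: on the floor, on the jack's upright axis; z up; y runs from the jack along the beam (85 mm wide, 87 to 142 mm above the floor, from 15 mm on; castor at 240 mm). Jack: tube 48 mm thick from 66 mm up, gear head 72 mm wide, top at 200 mm. Its round foot (74 mm, with rubber sole) starts 21 to 30 mm above the floor; its height is not reported.
- knob (a point): Middle of the black crank grip: upright, spins on its pin, 28 mm thick, 58 mm high, 75 mm from the jack's axis, 247 mm above the floor; x points outward along the arm (top 216 mm). Clockwise lowers the foot 6 mm a turn. Free running takes about 6 N along the circle (dry friction: read it in slow arcs); on the pad it grows 1.7 N per rad. Set right: 2.5 to 4.5 N above free. Holds when let go.
- pad_centre (a point): Centre of the yellow floor pad, a loose square plate 110 x 110 mm, 12 mm thick, about 0.4 kg; this point is half-way up, 6 mm above the floor when it lies flat. z up; x points from the handle to the plate. It slides on the floor with 2 to 3 N and passes under the jack's foot while the foot is up.
- pad_handle (a point): Grasp point of the pad's black upright handle, 160 mm from the pad's centre (at x = -160 mm), 40 mm above the floor. Handle: 16 mm thick across (y), 40 mm long (x), from 6 to 66 mm above the floor, rigidly joined to the plate by a flat strip 30 mm wide and 6 mm thick.
- pedal: Loose grey and blue foot pedal, 130 x 130 mm, 81 mm high at its bow, 1.2 kg. Origin under its centre. Leave alone.
- basin: Loose steel basin, 150 mm across, 60 mm high. Origin under its centre. Leave alone.
- disinfectant: Loose white bottle with blue cap, 68 mm across, 160 mm high. Origin under its centre. Leave alone.

How it is judged:
On the way, in this order (a step that is already met when the one before it is completed fails the run):
1. the pad lies flat on the floor under the jack's foot, centred within 20 mm, the foot not yet bearing on it (horizontal distance between pad_centre and stand below 0.02 m and height (world z) of pad_centre below 0.01 m and angle between pad_centre's own z axis and vertical below 0.05 rad and contact force between stand and pad below 5 N), for 0.2 s.
2. the foot has come down onto the centred pad (horizontal distance between pad_centre and stand below 0.02 m and contact force between stand and pad above 20 N), for 0.1 s.
At the end, for the whole second after the job is handed in: The pad lies flat under the foot, centred within 20 mm; the foot presses on it with 160 to 390 N (2 to 5 N more at the crank grip than running free) and stays so after release; pedal, basin and bottle within 30 mm of where they stood (contact force between stand and pad between 160 and 390 N and horizontal distance between pad_centre and stand below 0.02 m and height (world z) of pad_centre below 0.01 m and angle between pad_centre's own z axis and vertical below 0.05 rad and distance of each of pedal, basin, disinfectant from where it was at the start of the episode below 0.03 m); the robot touches nothing.
It fails at once if the jack is overloaded: the foot presses on the pad with over 480 N (over twice the free pull at the crank) (contact force between stand and pad above 480 N).
It fails at once if the pedal, the basin or the bottle is moved by over 30 mm (distance of any of pedal, basin, disinfectant from where it was at the start of the episode above 0.03 m).
It also fails if it takes over 72 s, if anything falls off the work surface, if the arm or the gripper's body presses on something with over 40 N, if the wrist force passes 120 N, or if a joint passes its speed limit or range.

## Robot

A 7-joint arm with a two-finger parallel gripper is mounted at the origin on the work surface. World frame = base frame: x ahead of the robot, y to its left, z up, the work surface at z = 0. Lengths are in m, angles in rad, forces in N, time in s.
With the tool pointing down it reaches from about 0.425 to 0.925 m from the base axis. Payload 6.8 kg.
Tool frame: the origin (TCP) lies midway between the tips of the shut fingers; the grasp point (between the pads) lies 19 mm behind it; y points along the fingers, z is the direction in which the jaws open and shut, and the axes are right-handed (so a half turn about y gives the same grasp; the last joint's range is limited). The gripper opens to 85 mm and grips with 20 to 120 N. Pads are 22 mm wide; open, the fingers measure 114 mm over their backs; the gripper's body (76 mm by 85 mm) begins 54 mm behind the grasp point. The pads swing forward as they close: fully open they stand 13 mm farther back than shut.
Start: joints at [-1.27, 0.477, 0.022, 1.555, -0.011, 1.109, -0.083], TCP at [0.268, 0.619, 0.231] pointing down, gripper open.
Joint ranges: [-2.96, 2.96], [-0.34, 2.1], [-1.41, 1.46], [0.24, 2.44], [-1.37, 4.51], [0.17, 1.92], [-2.96, 2.96]. Speed limits (rad/s): [2.39, 2.39, 3.14, 3.14, 3.14, 3.14, 3.14].

## Interface

Orientations are given as a unit quaternion [w, x, y, z].
In Python, from station import bot gives the robot as it stands. The module is installed in compiled form; this text tells all that it offers.
- The arm moves only by the shell command python3 -m crank 'ROWS' [FORCE]. ROWS is JSON, a list of rows, each an object with "linear": the shift along the tool's x, y, z in m, a list of three; "dr": the turn, a rotation vector about the tool's x, y, z in degrees, a list of three; "hand": the gripper command: -1 is shut, 1 is fully open, values between are in proportion. A call has 1 to 10 rows; each row is the pose to reach, as a shift and turn from the pose commanded when the call began, along the tool's axes at that moment; what a row does not reach only later rows make up. A row lasts 1/12 s, in which the tool goes at most 41.7 mm and 7.16 degrees, less where a joint would pass 70% of its speed; a pose out of reach is approached as far as the arm can. A call with a gripper value outside its range is refused whole. The fingers move at their own pace and stop on an object; FORCE is the grip in N (left out, the last holds). Time passes only in rows, so rows that repeat a pose let the fingers close. It gives the time, the measured TCP pose, the force and the opening at its end, in the units of the state.
- bot.get_obs(): the state, without advancing time (a new reading comes with each control period).
- bot.read_camera(name): name is "scene" or "top" or "wrist"; returns the picture (420x560x3 uint8, blue, green, red); there is no depth.
- bot.camera_params(name): a dict with "K" (3x3 intrinsics, pixels), "R" (3x3) and "t" (3): a world point X has camera coordinates R X + t; the wrist camera has in their place "hand_eye" (4x4, takes a point from camera to tool coordinates, whose origin is the TCP and whose axes are the tool frame's). Camera axes: x right, y down, z forward; pixel columns grow to the right and rows downward; lengths in m; the calibration is good to about 2 mm. A picture is of the moment at which its call begins: read the wrist's pose just before it. camera_params takes no time and is no camera call.
- bot.hand_in(): hands the job in, once; it reports no verdict.
Trained networks look in the newest picture that a camera, given by its name, has taken for a name from the list of things; names that differ only in an ending like _2 or _b are one class to them, and where a whole thing is asked for, a point or a joint stands for the part that bears it (a point fixed in the world has none). Each returns a list of dicts, best first, with "score" (0 to 1); they miss things now and then, are a little off and sometimes report something else, mostly with a low value. They report only what shows in the picture. A call takes as long as a camera call.
- bot.search_frame(camera, target): "extent" ([left, top, right, bottom] in pixels, round what is visible of it).
- bot.cut_out(camera, target): "pixels" (420x560 bool, what is visible of it) and "extent" ([left, top, right, bottom] in pixels, round what is visible of it).
- bot.place_of(camera, target): "xy" ([column, row] in pixels: a listed point, or the origin of a listed thing).
The state is a dict: "t": time; "q": joint angles; "joint_vel": joint speeds; "joint_torque": joint torques, N m; "eef_pos": TCP position; "tool_rot": TCP orientation; "contact_force": force on the tool from outside, world axes, zero at the start; "torque": the same for the moment, N m; "gripper_width": opening from 0.0 (shut) to 1.0 (fully open).
Only numpy, scipy, OpenCV 4.12 (cv2) and the standard library are available. Lean on these libraries where they do the work, as an engineer would, in place of code of your own. Each camera call takes 0.05 s, during which the arm holds its last target. There are 200 camera calls.

## Working session

There is one attempt and no reset: what is moved stays moved. The work goes in short steps, Python scripts to look and compute and a shell command to move; the robot and the scene stay as the last step left them, time stands still between calls to the robot, and variables do not carry over. Pictures are saved under pics/ and viewed, about 8 in all and at most 12, crops included, and the job is handed in when it is done.

```bash
mkdir -p pics; ls
cat > h.py <<'E'
import numpy as np, cv2
from station import bot
from scipy.spatial.transform import Rotation as Rn
def Rt():
    o=bot.get_obs(); w,x,y,z=o['tool_rot']; return Rn.from_quat([x,y,z,w]).as_matrix(), np.array(o['eef_pos'])
def ray(cam,px,pose=None):
    p=bot.camera_params(cam); K=np.array(p['K'])
    d=np.linalg.inv(K)@[px[0],px[1],1]
    if cam=='wrist':
        R,t=pose or Rt(); H=np.array(p['hand_eye'])
        return R@H[:3,3]+H[:3,3]*0+t, R@H[:3,:3]@d
    R=np.array(p['R']);t=np.array(p['t']); return -R.T@t, R.T@d
def onz(cam,px,z,pose=None):
    c,d=ray(cam,px,pose); return c+d*(z-c[2])/d[2]
def proj(cam,X):
    p=bot.camera_params(cam); c=np.array(p['R'])@X+np.array(p['t']); u=np.array(p['K'])@c; return u[:2]/u[2]
E
python3 - <<'E'
from h import *
hs={'stand':0,'knob':.247,'pad_centre':.006,'pad_handle':.04,'pedal':0,'basin':0,'disinfectant':0}
for c in ['scene','top']:
    im=bot.read_camera(c); cv2.imwrite(f'pics/{c}0.png',im)
    print(c,bot.camera_params(c)['t'])
    for n,z in hs.items():
        for r in bot.place_of(c,n)[:2]:
            print(c,n,np.round(r['score'],2),np.round(r['xy']),np.round(onz(c,r['xy'],z),3))
o=bot.get_obs();print(o); print(Rt()[0].round(2)); print(bot.camera_params('wrist')['hand_eye'])
E
```

```text
pics
scene [ 0.33413789 -0.29977169  1.45393139]
scene stand 0.69 [347. 273.] [0.514 0.17  0.   ]
scene knob 0.84 [317. 223.] [0.578 0.103 0.247]
scene pad_centre 0.84 [237. 226.] [ 0.575 -0.127  0.006]
scene pad_handle 0.68 [192. 183.] [ 0.56  -0.289  0.04 ]
scene pedal 0.69 [200. 284.] [ 0.751 -0.095  0.   ]
scene basin 0.77 [327. 380.] [0.754 0.274 0.   ]
scene disinfectant 0.82 [430. 261.] [0.361 0.313 0.   ]
top [0.01557246 0.58879764 1.38158431]
top stand 0.82 [234. 227.] [0.538 0.154 0.   ]
top knob 0.56 [244. 208.] [0.565 0.102 0.247]
top pad_centre 0.82 [324. 211.] [ 0.582 -0.129  0.006]
top pad_handle 0.67 [379. 217.] [ 0.558 -0.292  0.04 ]
top pedal 0.57 [312. 157.] [ 0.76  -0.094  0.   ]
top pedal 0.3 [378. 219.] [ 0.557 -0.296  0.   ]
top basin 0.76 [195. 162.] [0.748 0.278 0.   ]
top disinfectant 0.53 [244. 207.] [0.601 0.125 0.   ]
{'t': 0.8, 'q': array([-1.27009397,  0.47695777,  0.02238323,  1.55540405, -0.01150096,
        1.10929723, -0.08311045]), 'joint_vel': array([ 0.00116951, -0.00066353, -0.00063498,  0.00030422,  0.00024154,
        0.00021268, -0.00090025]), 'joint_torque': array([-9.52996088e-04, -5.96258712e+01,  1.60567895e+00, -2.81533563e+01,
        1.24540203e-02,  1.56398117e-03,  1.94653705e-05]), 'eef_pos': array([0.26831035, 0.61940095, 0.23133421]), 'tool_rot': array([ 0.69240826, -0.69236275,  0.14354051, -0.14352961]), 'contact_force': array([-0.53774148, -0.23709148,  0.15054042]), 'torque': array([0.07575868, 0.00488961, 0.07010557]), 'gripper_width': 0.9965871173925531}
[[ 0.92 -0.    0.4 ]
 [-0.4   0.    0.92]
 [-0.   -1.    0.  ]]
[[ 5.78464592e-04  9.47420232e-01  3.19991513e-01 -8.22284034e-02]
 [ 1.43227638e-04 -3.19991642e-01  9.47420355e-01 -1.43021896e-01]
 [ 9.99999822e-01 -5.02217501e-04 -3.20800597e-04  3.48686627e-04]
 [ 0.00000000e+00  0.00000000e+00  0.00000000e+00  1.00000000e+00]]
```

```bash
python3 -c "
import cv2;a=cv2.imread('pics/scene0.png');b=cv2.imread('pics/top0.png')
import numpy as np
cv2.imwrite('pics/b0.png',cv2.resize(b[90:310,110:440],None,fx=2.4,fy=2.4,interpolation=2))"
```

```text
(no output)
```

View pics/scene0.png

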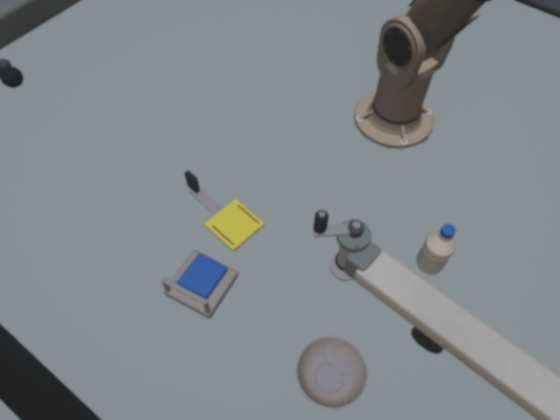

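View pics/b0.png

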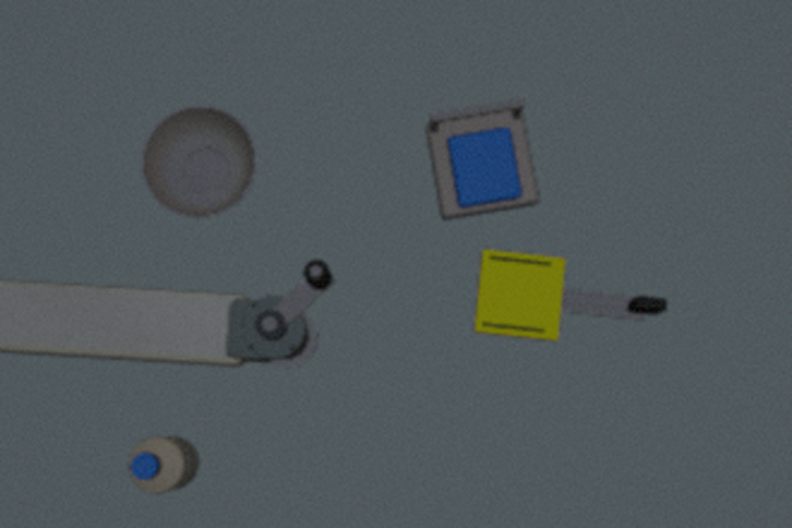

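The scene view shows the pad at about (235,225) with its black handle at (193,181), the pedal at (200,283), the jack at (350,250) with its crank grip at (321,222), the basin at (332,372) and the bottle at (435,250). In the top crop the handle points to −y and the crank arm points to +x,−y. I'll move above the jack and look from close by.

```bash
python3 -m crank '[{"linear":[0.344,-0.119,-0.362],"dr":[0,0,0],"hand":1},{"linear":[0.344,-0.119,-0.362],"dr":[0,0,0],"hand":1},{"linear":[0.344,-0.119,-0.362],"dr":[0,0,0],"hand":1},{"linear":[0.344,-0.119,-0.362],"dr":[0,0,0],"hand":1},{"linear":[0.344,-0.119,-0.362],"dr":[0,0,0],"hand":1},{"linear":[0.344,-0.119,-0.362],"dr":[0,0,0],"hand":1},{"linear":[0.344,-0.119,-0.362],"dr":[0,0,0],"hand":1},{"linear":[0.344,-0.119,-0.362],"dr":[0,0,0],"hand":1},{"linear":[0.344,-0.119,-0.362],"dr":[0,0,0],"hand":1},{"linear":[0.344,-0.119,-0.362],"dr":[0,0,0],"hand":1}]'
python3 -m crank '[{"linear":[0.085,-0.029,-0.090],"dr":[0,0,0],"hand":1},{"linear":[0.085,-0.029,-0.090],"dr":[0,0,0],"hand":1},{"linear":[0.085,-0.029,-0.090],"dr":[0,0,0],"hand":1},{"linear":[0.085,-0.029,-0.090],"dr":[0,0,0],"hand":1},{"linear":[0.085,-0.029,-0.090],"dr":[0,0,0],"hand":1}]'
python3 - <<'E'
from h import *
R,t=Rt(); print(R.round(3),t.round(3),bot.get_obs()['q'].round(2))
im=bot.read_camera('wrist'); cv2.imwrite('pics/w1.png',im)
for n,z in {'stand':0,'knob':.247,'disinfectant':0,'pad_centre':.006}.items():
    for r in bot.place_of('wrist',n)[:2]: print(n,round(r['score'],2),np.round(r['xy']),onz('wrist',r['xy'],z,(R,t)).round(3))
E
```

```text
t: 1.63
eef_pos: [0.408, 0.2368, 0.3287]
tool_rot: [0.693, -0.692, 0.143, -0.144]
contact_force: [1.3, 0.5, 0.1]
gripper_width: 1.002
t: 2.05
eef_pos: [0.451, 0.1198, 0.3579]
tool_rot: [0.692, -0.691, 0.145, -0.146]
contact_force: [0.1, 0.6, -0.2]
gripper_width: 1.0
[[ 0.915  0.002  0.403]
 [-0.403  0.001  0.915]
 [ 0.001 -1.     0.002]] [0.451 0.12  0.358] [-0.72  0.    0.33  1.88 -0.    1.26  0.77]
stand 0.76 [320. 189.] [0.525 0.167 0.   ]
knob 0.87 [321. 315.] [0.576 0.113 0.247]
knob 0.35 [316. 192.] [0.452 0.156 0.247]
disinfectant 0.92 [372.  59.] [0.367 0.314 0.   ]
disinfectant 0.46 [416. 273.] [0.754 0.275 0.   ]
pad_centre 0.87 [183. 278.] [ 0.581 -0.135  0.006]
```

View pics/w1.png

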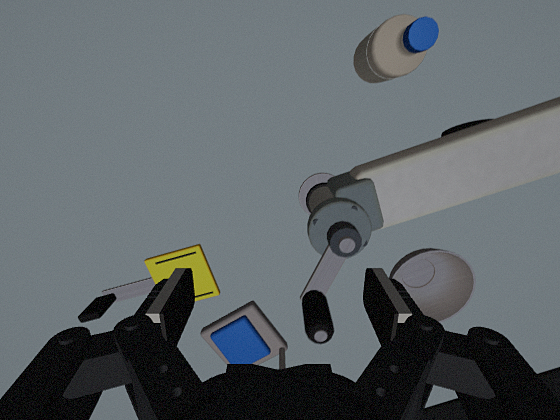

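The wrist view shows the foot at (318,193), the gear head at (339,227), the hub top at (347,244), the crank grip at (317,318) and the pad at (183,275). Next I'll work out the jack axis from several of these features.

```bash
cat >> h.py <<'E'
def tri(obs):
    A=np.zeros((3,3));b=np.zeros(3)
    for c,d in obs:
        d=d/np.linalg.norm(d);P=np.eye(3)-np.outer(d,d);A+=P;b+=P@c
    return np.linalg.solve(A,b)
E
python3 - <<'E'
from h import *
P=Rt()
print('head',onz('wrist',(339,227),.2,P).round(4))
hub=tri([ray('wrist',(347,244),P),ray('top',(222.9,224.6)),ray('scene',(355.5,227))]);print('hub',hub.round(4))
for z in(.22,.23,.24): print(z,onz('wrist',(347,244),z,P).round(4),onz('top',(222.9,224.6),z).round(4),onz('scene',(355.5,227),z).round(4))
print('knobtop',onz('wrist',(319,337),.276,P).round(4),onz('top',(242.3,202),.276).round(4))
# foot fit
C=np.array(bot.camera_params('wrist')['hand_eye']);K=np.array(bot.camera_params('wrist')['K'])
def pw(X):
    c=C[:3,:3].T@(P[0].T@(X-P[1])-C[:3,3]);u=K@c;return u[:2]/u[2]
a=np.linspace(0,6.28,60)
for ax in [(.525,.165),(.53,.16),(.535,.155)]:
  for z in(.022,.03,):
    p=np.array([pw(np.array([ax[0]+.037*np.cos(i),ax[1]+.037*np.sin(i),z])) for i in a]);print(ax,z,'foot left,top',p.min(0).round(1))
E
```

```text
head [0.5101 0.1694 0.2   ]
hub [0.5232 0.165  0.2196]
0.22 [0.5221 0.1698 0.22  ] [0.5241 0.1617 0.22  ] [0.5229 0.1632 0.22  ]
0.23 [0.5168 0.1694 0.23  ] [0.523  0.1604 0.23  ] [0.529  0.1654 0.23  ]
0.24 [0.5115 0.1689 0.24  ] [0.522  0.1591 0.24  ] [0.535  0.1676 0.24  ]
knobtop [0.5718 0.1124 0.276 ] [0.5754 0.1051 0.276 ]
(0.525, 0.165) 0.022 foot left,top [296.8 173.9]
(0.525, 0.165) 0.03 foot left,top [297.1 175. ]
(0.53, 0.16) 0.022 foot left,top [295.2 177.9]
(0.53, 0.16) 0.03 foot left,top [295.4 179. ]
(0.535, 0.155) 0.022 foot left,top [293.5 181.8]
(0.535, 0.155) 0.03 foot left,top [293.8 183. ]
```

```bash
python3 -c "
import cv2;a=cv2.imread('pics/w1.png')
cv2.imwrite('pics/w1c.png',cv2.resize(a[160:350,270:400],None,fx=3.1,fy=3.1,interpolation=2))"
```

```text
(no output)
```

View pics/w1c.png

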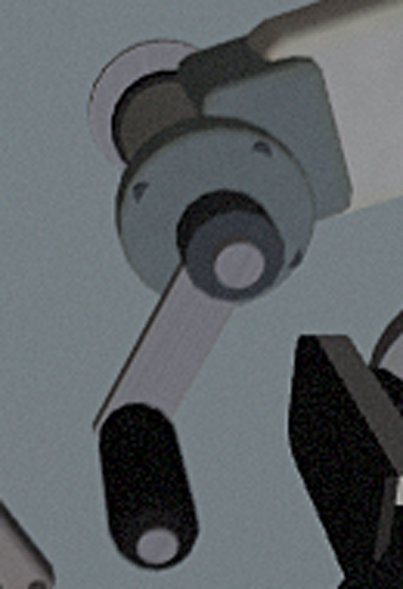

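```bash
python3 -m crank '[{"linear":[0.132,0.06,-0.167],"dr":[0,-8,0],"hand":1},{"linear":[0.132,0.06,-0.167],"dr":[0,-8,0],"hand":1},{"linear":[0.132,0.06,-0.167],"dr":[0,-8,0],"hand":1},{"linear":[0.132,0.06,-0.167],"dr":[0,-8,0],"hand":1},{"linear":[0.132,0.06,-0.167],"dr":[0,-8,0],"hand":1},{"linear":[0.264,0.158,-0.334],"dr":[0,-17,0],"hand":1},{"linear":[0.264,0.158,-0.334],"dr":[0,-17,0],"hand":1},{"linear":[0.264,0.158,-0.334],"dr":[0,-17,0],"hand":1},{"linear":[0.264,0.158,-0.334],"dr":[0,-17,0],"hand":1},{"linear":[0.264,0.158,-0.334],"dr":[0,-17,0],"hand":1}]'
python3 -m crank '[{"linear":[0.0,0.0,0.0],"dr":[0,0,0],"hand":1},{"linear":[0,0,0],"dr":[0,0,0],"hand":1},{"linear":[0,0,0],"dr":[0,0,0],"hand":1}]'
python3 - <<'E'
from h import *
R,t=Rt(); print(R.round(3),t.round(3),bot.get_obs()['q'].round(2))
im=bot.read_camera('wrist'); cv2.imwrite('pics/w2.png',im)
for n,z in {'pad_handle':.04,'pad_centre':.006,'pedal':0}.items():
    for r in bot.place_of('wrist',n)[:2]: print(n,round(r['score'],2),np.round(r['xy']),onz('wrist',r['xy'],z,(R,t)).round(3))
E
```

```text
t: 3.13
eef_pos: [0.5478, -0.242, 0.2191]
tool_rot: [0.706, -0.706, 0.039, -0.038]
contact_force: [1.6, 0.4, -1.0]
gripper_width: 1.001
t: 3.38
eef_pos: [0.5473, -0.2405, 0.2199]
tool_rot: [0.706, -0.706, 0.04, -0.039]
contact_force: [-0.4, -0.1, -0.3]
gripper_width: 1.0
[[ 0.994 -0.001  0.11 ]
 [-0.11   0.001  0.994]
 [-0.001 -1.     0.001]] [ 0.547 -0.241  0.22 ] [-0.13  0.4   0.58  1.79 -0.25  1.03  2.  ]
pad_centre 0.8 [365. 195.] [ 0.578 -0.135  0.006]
```

View pics/w2.png

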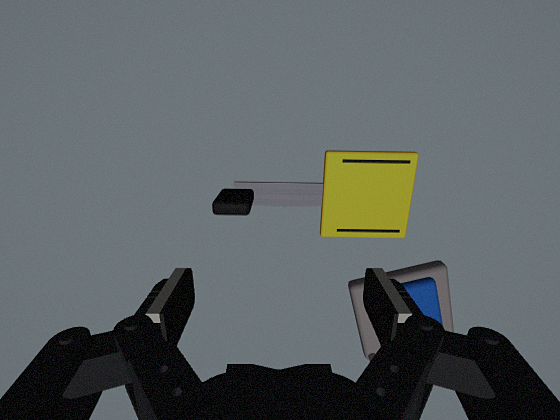

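The handle shows at (213–253, 189–215), the strip runs right to the plate at (368,195), and the pedal is at (405,305), close to the fingers' far side.

Run:
```python
from h import *
P=Rt()
for r in bot.cut_out('wrist','pad_handle')[:2]: print('cut',r['score'],r['extent'])
print(bot.search_frame('wrist','pad_handle')[:2])
print('handle',onz('wrist',(233,202),.04,P).round(4))
c=np.array([onz('wrist',p,.012,P)[:2] for p in [(325,151),(418,152),(405,237),(321,236)]]);print('pad',c.round(4),c.mean(0).round(4))
m=c.mean(0); 
for q in [(234,183),(323,184)]: print('strip edge',onz('wrist',q,.009,P).round(4))
```

```text
cut 0.56 [212.5, 153.5, 416.7, 237.4]
[]
handle [ 0.5595 -0.2932  0.04  ]
pad [[ 0.5176 -0.1815]
 [ 0.5307 -0.0731]
 [ 0.6387 -0.0854]
 [ 0.6254 -0.1931]] [ 0.5781 -0.1333]
strip edge [ 0.5446 -0.2941  0.009 ]
strip edge [ 0.5578 -0.1859  0.009 ]
```

```bash
python3 -m crank '[{"linear":[0.018,0.0,-0.05],"dr":[0,0,0],"hand":1},{"linear":[0.018,0.0,-0.05],"dr":[0,0,0],"hand":1},{"linear":[0.018,0.2,-0.05],"dr":[0,0,0],"hand":1},{"linear":[0.018,0.2,-0.05],"dr":[0,0,0],"hand":1},{"linear":[0.018,0.2,-0.05],"dr":[0,0,0],"hand":1},{"linear":[0.018,0.2,-0.05],"dr":[0,0,0],"hand":1},{"linear":[0.018,0.2,-0.05],"dr":[0,0,0],"hand":1},{"linear":[0.018,0.2,-0.05],"dr":[0,0,0],"hand":1},{"linear":[0.018,0.2,-0.05],"dr":[0,0,0],"hand":1},{"linear":[0.018,0.2,-0.05],"dr":[0,0,0],"hand":1}]'
python3 -c "
from h import *
print(Rt(),bot.get_obs()['contact_force']); im=bot.read_camera('wrist'); cv2.imwrite('pics/w3.png',im[:, :])"
```

```text
t: 4.52
eef_pos: [0.5606, -0.2945, 0.0228]
tool_rot: [-0.706, 0.706, -0.039, 0.041]
contact_force: [-0.2, 0.5, 0.7]
gripper_width: 0.999
(array([[ 0.9937176 ,  0.00263016,  0.11188567],
       [-0.11188221, -0.00142795,  0.99372045],
       [ 0.00277341, -0.99999552, -0.00112471]]), array([ 0.56061244, -0.29447596,  0.02278994])) [-0.21589114  0.45075202  0.67014531]
```

View pics/w3.png

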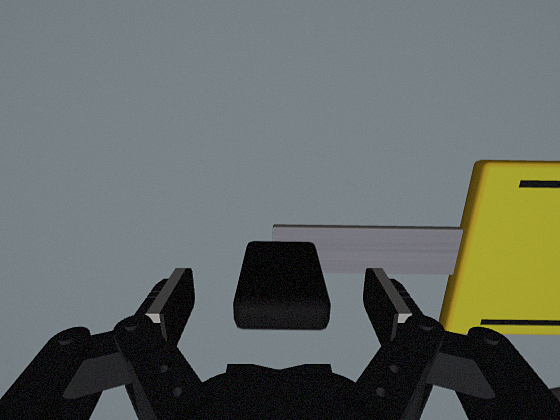

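The handle at (234–330, 241–328) sits between the open fingers, so I'll close on it.

```bash
python3 -m crank '[{"linear":[0,0,0],"dr":[0,0,0],"hand":-1},{"linear":[0,0,0],"dr":[0,0,0],"hand":-1},{"linear":[0,0,0],"dr":[0,0,0],"hand":-1},{"linear":[0,0,0],"dr":[0,0,0],"hand":-1},{"linear":[0,0,0],"dr":[0,0,0],"hand":-1},{"linear":[0,0,0],"dr":[0,0,0],"hand":-1},{"linear":[0,0,0],"dr":[0,0,0],"hand":-1},{"linear":[0,0,0],"dr":[0,0,0],"hand":-1}]' 60
python3 -c "
from h import *
P=Rt();print(P); im=bot.read_camera('wrist'); cv2.imwrite('pics/w4.png',im)
for r in bot.place_of('wrist','pad_centre')[:1]+bot.place_of('wrist','pad_handle')[:1]: print(r,onz('wrist',r['xy'],.006,P))
"
```

```text
t: 5.23
eef_pos: [0.56, -0.2939, 0.0218]
tool_rot: [-0.706, 0.706, -0.039, 0.04]
contact_force: [-1.1, 1.0, 7.6]
gripper_width: 0.454
(array([[ 9.93739832e-01,  1.66945798e-03,  1.11706573e-01],
       [-1.11706329e-01, -2.38781083e-04,  9.93741233e-01],
       [ 1.68568265e-03, -9.99998578e-01, -5.07972507e-05]]), array([ 0.56002893, -0.2938876 ,  0.02181578]))
{'xy': [547.1, 255.1], 'score': 0.72} [ 0.57757994 -0.1350167   0.006     ]
{'xy': [281.6, 283.5], 'score': 0.77} [ 0.57924065 -0.29385583  0.006     ]
```

```bash
python3 -m crank '[{"linear":[-0.006,0,0.02],"dr":[0,0,0],"hand":-1},{"linear":[-0.014,0,0.047],"dr":[0,0,0],"hand":-1},{"linear":[-0.022,0,0.074],"dr":[0,0,0],"hand":-1},{"linear":[-0.030,0,0.1],"dr":[0,0,0],"hand":-1},{"linear":[-0.038,0,0.127],"dr":[0,0,0],"hand":-1},{"linear":[-0.046,0,0.154],"dr":[0,0,0],"hand":-1},{"linear":[-0.054,0,0.18],"dr":[0,0,0],"hand":-1},{"linear":[-0.06,0,0.2],"dr":[0,0,0],"hand":-1},{"linear":[-0.06,0,0.2],"dr":[0,0,0],"hand":-1},{"linear":[-0.06,0,0.2],"dr":[0,0,0],"hand":-1}]'
python3 -c "
from h import *
P=Rt();print(P); im=bot.read_camera('scene'); cv2.imwrite('pics/s4.png',cv2.resize(im[90:330,150:470],None,fx=2.4,fy=2.4)); bot.read_camera('top')
for c in ['scene','top']:
  for n,z in [('pad_centre',.006),('pad_handle',.04),('stand',0),('knob',.247)]:
    for r in bot.place_of(c,n)[:1]: print(c,n,r,onz(c,r['xy'],z).round(3))
"
```

```text
t: 6.22
eef_pos: [0.5231, -0.0851, 0.0217]
tool_rot: [0.707, -0.705, 0.038, -0.039]
contact_force: [-1.4, 7.4, 11.0]
gripper_width: 0.463
(array([[ 0.99410922,  0.00151707,  0.10837227],
       [-0.10837624,  0.00284536,  0.99410588],
       [ 0.00119977, -0.9999948 ,  0.00299301]]), array([ 0.52309362, -0.08505003,  0.02171871]))
scene pad_centre {'xy': [307.3, 254.5], 'score': 0.78} [0.534 0.065 0.006]
scene pad_handle {'xy': [262.3, 212.6], 'score': 0.55} [ 0.521 -0.085  0.04 ]
scene stand {'xy': [343.8, 273.8], 'score': 0.71} [0.52  0.164 0.   ]
top pad_centre {'xy': [260.4, 223.6], 'score': 0.64} [0.547 0.072 0.006]
top stand {'xy': [231.3, 230.1], 'score': 0.94} [0.529 0.164 0.   ]
top knob {'xy': [244.9, 204.0], 'score': 0.86} [0.574 0.101 0.247]
```

View pics/s4.png

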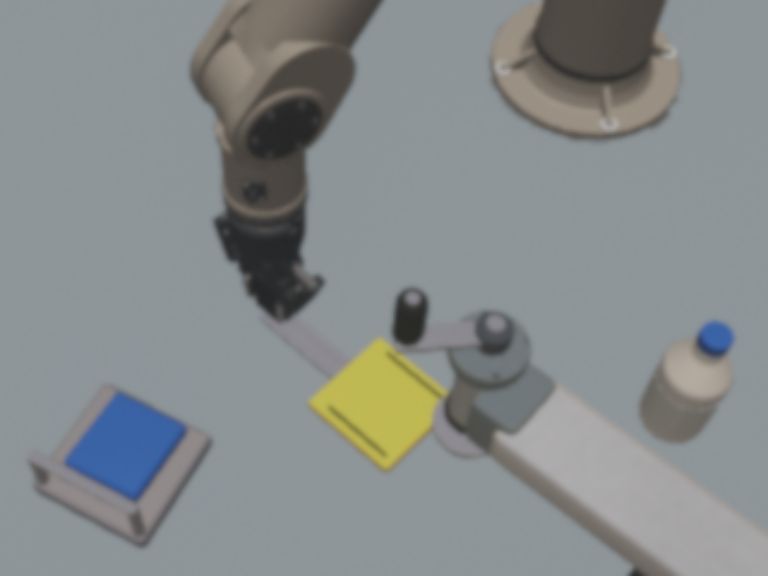

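The pad at (385,405) in the crop is flat and heading under the foot at (470,430). The gripper is well clear of the crank at (410,315). Finishing the slide.

```bash
python3 -m crank '[{"linear":[-0.005,0,0.018],"dr":[0,0,0],"hand":-1},{"linear":[-0.011,0,0.036],"dr":[0,0,0],"hand":-1},{"linear":[-0.016,0,0.054],"dr":[0,0,0],"hand":-1},{"linear":[-0.021,0,0.072],"dr":[0,0,0],"hand":-1},{"linear":[-0.026,0,0.088],"dr":[0,0,0],"hand":-1},{"linear":[-0.026,0,0.088],"dr":[0,0,0],"hand":-1},{"linear":[-0.026,0,0.088],"dr":[0,0,0],"hand":-1},{"linear":[-0.026,0,0.088],"dr":[0,0,0],"hand":-1}]'
python3 -c "
from h import *
P=Rt();print(P); im=bot.read_camera('scene'); cv2.imwrite('pics/s5.png',cv2.resize(im[150:330,230:470],None,fx=3.2,fy=3.2,interpolation=2)); bot.read_camera('top')
for c in ['scene','top']:
  for n,z in [('pad_centre',.006),('pad_handle',.04),('stand',0)]:
    for r in bot.place_of(c,n)[:1]: print(c,n,r,onz(c,r['xy'],z).round(3))
print('pad',P[1]+.16*P[0][:,2])
"
```

```text
t: 7.38
eef_pos: [0.5071, 0.0046, 0.0217]
tool_rot: [0.707, -0.705, 0.038, -0.039]
contact_force: [-2.6, 6.5, 11.4]
gripper_width: 0.461
(array([[ 0.99396875,  0.00160364,  0.10965197],
       [-0.10965635,  0.00296041,  0.99396515],
       [ 0.00126935, -0.99999433,  0.0031184 ]]), array([0.50712715, 0.004626  , 0.02171928]))
scene pad_centre {'xy': [343.7, 272.7], 'score': 0.94} [0.521 0.164 0.006]
scene pad_handle {'xy': [295.4, 228.3], 'score': 0.88} [0.508 0.008 0.04 ]
scene stand {'xy': [342.1, 274.6], 'score': 0.88} [0.525 0.162 0.   ]
top pad_centre {'xy': [232.1, 231.2], 'score': 0.66} [0.525 0.16  0.006]
top pad_handle {'xy': [231.0, 229.4], 'score': 0.52} [0.527 0.16  0.04 ]
top stand {'xy': [227.4, 229.0], 'score': 0.87} [0.533 0.176 0.   ]
pad [0.52467147 0.16366043 0.02221822]
```

View pics/s5.png

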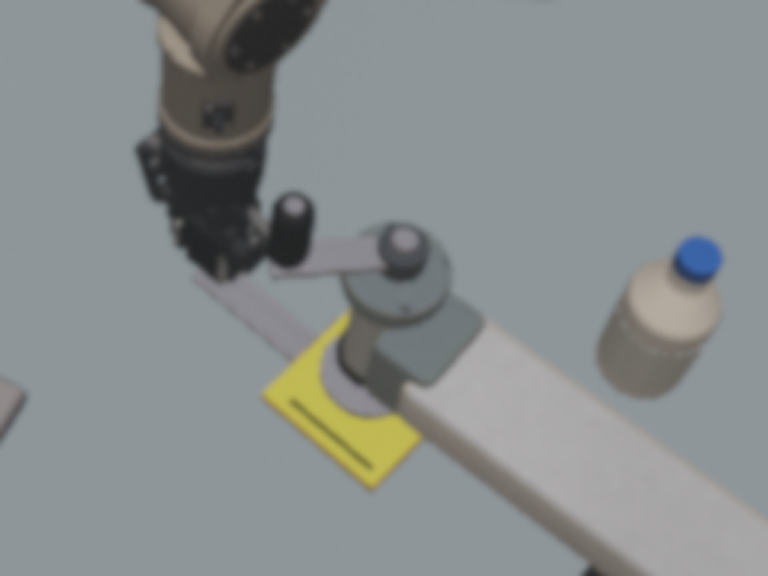

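The pad lies under the foot: the foot ellipse at (368,370) matches the pad centre at about (368,393) once its height is allowed for. Releasing and rising.

```bash
python3 -m crank '[{"linear":[0,0,0],"dr":[0,0,0],"hand":1},{"linear":[0,0,0],"dr":[0,0,0],"hand":1},{"linear":[0,0,0],"dr":[0,0,0],"hand":1},{"linear":[0,0,0],"dr":[0,0,0],"hand":1},{"linear":[0,0,0],"dr":[0,0,0],"hand":1},{"linear":[0,0,0],"dr":[0,0,0],"hand":1},{"linear":[0,-0.03,0],"dr":[0,0,0],"hand":1},{"linear":[0,-0.07,0],"dr":[0,0,0],"hand":1},{"linear":[0,-0.11,0],"dr":[0,0,0],"hand":1},{"linear":[0,-0.15,0],"dr":[0,0,0],"hand":1}]'
python3 -m crank '[{"linear":[0,-0.04,0],"dr":[0,0,0],"hand":1},{"linear":[0,-0.08,0],"dr":[0,0,0],"hand":1},{"linear":[0,-0.12,0],"dr":[0,0,0],"hand":1},{"linear":[0,-0.16,0],"dr":[0,0,0],"hand":1},{"linear":[0,-0.19,0],"dr":[0,0,0],"hand":1},{"linear":[0,-0.19,0],"dr":[0,0,0],"hand":1},{"linear":[0,-0.19,0],"dr":[0,0,0],"hand":1}]'
python3 -c "
from h import *
P=Rt();print(P,bot.get_obs()['q'].round(2)); im=bot.read_camera('wrist'); cv2.imwrite('pics/w6.png',im)
for n,z in [('pad_centre',.006),('pad_handle',.04),('stand',0),('knob',.247)]:
    for r in bot.place_of('wrist',n)[:1]: print(n,r,onz('wrist',r['xy'],z,P).round(3))
"
```

```text
t: 8.62
eef_pos: [0.5053, 0.0016, 0.1719]
tool_rot: [-0.706, 0.706, -0.04, 0.039]
contact_force: [1.5, 1.7, -0.9]
gripper_width: 0.999
t: 9.2
eef_pos: [0.5067, 0.002, 0.362]
tool_rot: [0.707, -0.705, 0.039, -0.041]
contact_force: [-0.3, 0.1, -0.7]
gripper_width: 0.997
(array([[ 0.99370643,  0.0032783 ,  0.11196782],
       [-0.11197359,  0.00163338,  0.99370984],
       [ 0.00307479, -0.99999329,  0.00199019]]), array([0.50673379, 0.00204739, 0.3619784 ])) [-0.79  0.08  0.73  1.81 -0.06  1.27  1.41]
pad_centre {'xy': [373.3, 159.2], 'score': 0.81} [0.522 0.161 0.006]
pad_handle {'xy': [280.5, 163.0], 'score': 0.68} [0.505 0.006 0.04 ]
stand {'xy': [371.9, 158.4], 'score': 0.79} [0.521 0.161 0.   ]
knob {'xy': [398.8, 256.7], 'score': 0.56} [0.572 0.112 0.247]
```

View pics/w6.png

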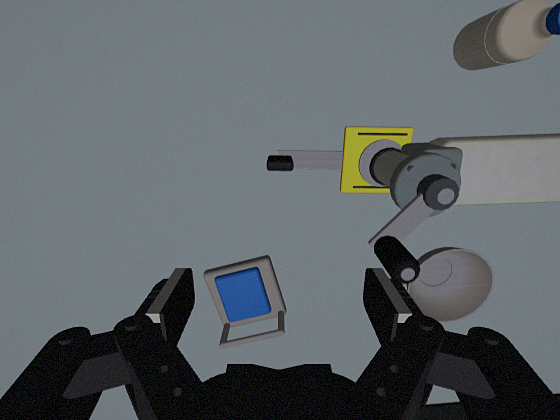

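The wrist view shows the foot (359–405, 139–187) over the middle of the pad (342–413, 126–193). The crank grip's cap is at (408,274). Moving above the grip.

```bash
python3 -m crank '[{"linear":[0.017,0,0.039],"dr":[0,0,0],"hand":1},{"linear":[0.035,0,0.078],"dr":[0,0,0],"hand":1},{"linear":[0.053,0,0.117],"dr":[0,0,0],"hand":1},{"linear":[0.053,0.04,0.117],"dr":[0,0,0],"hand":1},{"linear":[0.053,0.05,0.117],"dr":[0,0,0],"hand":1},{"linear":[0.053,0.05,0.117],"dr":[0,0,0],"hand":1},{"linear":[0.053,0.05,0.117],"dr":[0,0,0],"hand":1}]'
python3 -c "
from h import *
P=Rt();print(P); im=bot.read_camera('wrist'); cv2.imwrite('pics/w7.png',im)
for n,z in [('stand',0),('knob',.247)]:
    for r in bot.place_of('wrist',n)[:1]: print(n,r,onz('wrist',r['xy'],z,P).round(4))
for r in bot.search_frame('wrist','knob')[:2]: print(r)
"
```

```text
t: 10.03
eef_pos: [0.5712, 0.1109, 0.3102]
tool_rot: [-0.705, 0.707, -0.041, 0.04]
contact_force: [0.1, 0.3, 1.3]
gripper_width: 1.0
(array([[ 0.99347219, -0.00207405,  0.11405571],
       [-0.11405904, -0.00156567,  0.99347274],
       [-0.00188194, -0.99999662, -0.00179201]]), array([0.57118736, 0.11089355, 0.31022082]))
stand {'xy': [312.2, 130.1], 'score': 0.6} [0.5227 0.1662 0.    ]
knob {'xy': [278.0, 227.6], 'score': 0.79} [0.5722 0.1106 0.247 ]
{'extent': [260.2, 121.5, 359.7, 261.0], 'score': 0.61}
```

View pics/w7.png

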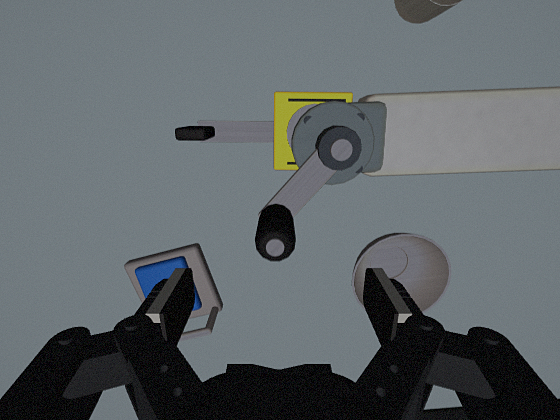

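The crank grip at (275,232), cap at (274,247), is centred between the fingers and agrees with the network. Descending and gripping.

```bash
python3 -m crank '[{"linear":[0.001,0.03,0],"dr":[0,0,0],"hand":1},{"linear":[0.001,0.055,0],"dr":[0,0,0],"hand":1},{"linear":[0.001,0.079,0],"dr":[0,0,0],"hand":1},{"linear":[0.001,0.079,0],"dr":[0,0,0],"hand":1},{"linear":[0.001,0.079,0],"dr":[0,0,0],"hand":-1},{"linear":[0.001,0.079,0],"dr":[0,0,0],"hand":-1},{"linear":[0.001,0.079,0],"dr":[0,0,0],"hand":-1},{"linear":[0.001,0.079,0],"dr":[0,0,0],"hand":-1},{"linear":[0.001,0.079,0],"dr":[0,0,0],"hand":-1},{"linear":[0.001,0.079,0],"dr":[0,0,0],"hand":-1}]' 50
python3 -m crank '[{"linear":[0,0,0],"dr":[0,0,0],"hand":-1},{"linear":[0,0,0],"dr":[0,0,0],"hand":-1},{"linear":[0,0,0],"dr":[0,0,0],"hand":-1}]' 50
python3 - <<'E'
from h import *
R,t=Rt();print(R.round(4),t.round(4))
ax=np.array([.5227,.1662]); v=t[:2]-ax; print(np.hypot(*v), np.degrees(np.arctan2(v[1],v[0])))
# clockwise arc in tool axes about axis at radius direction v scaled to 75mm
u=v/np.hypot(*v)*.075
for a in range(12,121,12):
    th=-np.radians(a); w=np.array([u[0]*np.cos(th)-u[1]*np.sin(th),u[0]*np.sin(th)+u[1]*np.cos(th)])-u
    print(a,(R.T@[w[0],w[1],0]).round(4))
E
```

```text
t: 11.07
eef_pos: [0.5738, 0.1109, 0.2334]
tool_rot: [-0.706, 0.706, -0.039, 0.041]
contact_force: [-1.3, -3.2, 6.8]
gripper_width: 0.315
t: 11.32
eef_pos: [0.5738, 0.1109, 0.2333]
tool_rot: [-0.706, 0.706, -0.039, 0.041]
contact_force: [-1.5, -3.8, 6.1]
gripper_width: 0.315
[[ 9.936e-01  2.400e-03  1.133e-01]
 [-1.133e-01 -5.000e-04  9.936e-01]
 [ 2.500e-03 -1.000e+00 -2.000e-04]] [0.5738 0.1109 0.2333]
0.07530135014240688 -47.277322638012144
12 [-0.0114 -0.     -0.0107]
24 [-0.0248 -0.0001 -0.0189]
36 [-0.0396 -0.0001 -0.024 ]
48 [-0.0552 -0.0001 -0.026 ]
60 [-0.0708 -0.0002 -0.0247]
72 [-0.0858 -0.0002 -0.0202]
84 [-0.0996 -0.0002 -0.0126]
96 [-0.1114 -0.0003 -0.0024]
108 [-0.1209 -0.0003  0.0101]
120 [-0.1276 -0.0003  0.0243]
```

```bash
cat > a.py <<'E'
# after an arc: log pose, radial/tangential force, fit the circle, list the next clockwise arcs from the pose now
from h import *
import json,os,sys
from scipy.optimize import least_squares
R,t=Rt();o=bot.get_obs();f=np.array(o['contact_force'])
L=json.load(open('log.json')) if os.path.exists('log.json') else [[.5738,.1109]]
L.append(list(t[:2]));json.dump(L,open('log.json','w'))
ax=np.array([.5227,.1662])
if len(L)>=4: ax=least_squares(lambda c:np.hypot(*(np.array(L)-c).T)-.075,ax).x
v=t[:2]-ax;r=np.hypot(*v);u=v/r;tan=np.array([u[1],-u[0]])
print('t',o['t'],'ax',ax.round(4),'r',r.round(4),'az',np.degrees(np.arctan2(v[1],v[0])).round(1),'F resist',(-f[:2]@tan).round(2),'radial',(f[:2]@u).round(2),'z',f[2].round(1),'pos',t.round(4))
s=float(sys.argv[1]) if len(sys.argv)>1 else 18
off=float(sys.argv[2]) if len(sys.argv)>2 else 0
for k in range(1,11):
    th=-np.radians(k*s); w=np.array([[np.cos(th),-np.sin(th)],[np.sin(th),np.cos(th)]])@u*.075-v
    print('{"linear":[%.3f,0,%.3f],"dr":[0,0,0],"hand":-1},'%tuple((R.T@[*w,0])[[0,2]]),k*s)
E
python3 -m crank '[{"linear":[-0.011,0,-0.011],"dr":[0,0,0],"hand":-1},{"linear":[-0.025,0,-0.019],"dr":[0,0,0],"hand":-1},{"linear":[-0.040,0,-0.024],"dr":[0,0,0],"hand":-1},{"linear":[-0.055,0,-0.026],"dr":[0,0,0],"hand":-1}]'
python3 a.py 12
```

```text
t: 11.65
eef_pos: [0.5178, 0.0889, 0.2334]
tool_rot: [-0.705, 0.707, -0.038, 0.044]
contact_force: [6.6, -7.1, 2.3]
gripper_width: 0.317
t 11.65 ax [0.5227 0.1662] r 0.0775 az -93.6 F resist 7.02 radial 6.69 z 2.3 pos [0.5178 0.0889 0.2334]
{"linear":[-0.016,0,0.003],"dr":[0,0,0],"hand":-1}, 12.0
{"linear":[-0.031,0,0.007],"dr":[0,0,0],"hand":-1}, 24.0
{"linear":[-0.045,0,0.014],"dr":[0,0,0],"hand":-1}, 36.0
{"linear":[-0.057,0,0.024],"dr":[0,0,0],"hand":-1}, 48.0
{"linear":[-0.067,0,0.036],"dr":[0,0,0],"hand":-1}, 60.0
{"linear":[-0.074,0,0.050],"dr":[0,0,0],"hand":-1}, 72.0
{"linear":[-0.078,0,0.066],"dr":[0,0,0],"hand":-1}, 84.0
{"linear":[-0.079,0,0.081],"dr":[0,0,0],"hand":-1}, 96.0
{"linear":[-0.077,0,0.097],"dr":[0,0,0],"hand":-1}, 108.0
{"linear":[-0.071,0,0.111],"dr":[0,0,0],"hand":-1}, 120.0
```

```bash
python3 -m crank '[{"linear":[-0.016,0,0.001],"dr":[0,0,0],"hand":-1},{"linear":[-0.031,0,0.005],"dr":[0,0,0],"hand":-1},{"linear":[-0.045,0,0.012],"dr":[0,0,0],"hand":-1},{"linear":[-0.057,0,0.022],"dr":[0,0,0],"hand":-1}]'
python3 a.py 12
```

```text
t: 11.98
eef_pos: [0.4617, 0.1174, 0.2333]
tool_rot: [-0.705, 0.706, -0.04, 0.042]
contact_force: [0.5, -8.1, 8.1]
gripper_width: 0.313
t 11.9833 ax [0.5227 0.1662] r 0.0781 az -141.3 F resist 6.66 radial 4.63 z 8.1 pos [0.4617 0.1174 0.2333]
{"linear":[-0.008,0,0.014],"dr":[0,0,0],"hand":-1}, 12.0
{"linear":[-0.015,0,0.028],"dr":[0,0,0],"hand":-1}, 24.0
{"linear":[-0.019,0,0.043],"dr":[0,0,0],"hand":-1}, 36.0
{"linear":[-0.020,0,0.059],"dr":[0,0,0],"hand":-1}, 48.0
{"linear":[-0.018,0,0.075],"dr":[0,0,0],"hand":-1}, 60.0
{"linear":[-0.012,0,0.089],"dr":[0,0,0],"hand":-1}, 72.0
{"linear":[-0.004,0,0.102],"dr":[0,0,0],"hand":-1}, 84.0
{"linear":[0.007,0,0.114],"dr":[0,0,0],"hand":-1}, 96.0
{"linear":[0.020,0,0.122],"dr":[0,0,0],"hand":-1}, 108.0
{"linear":[0.035,0,0.128],"dr":[0,0,0],"hand":-1}, 120.0
```

```bash
sed -i 's/len(L)>=4/len(L)>=3/' a.py; python3 a.py 12
```

```text
t 11.9833 ax [0.5206 0.1638] r 0.075 az -141.7 F resist 6.69 radial 4.58 z 8.1 pos [0.4617 0.1174 0.2333]
{"linear":[-0.010,0,0.012],"dr":[0,0,0],"hand":-1}, 12.0
{"linear":[-0.017,0,0.026],"dr":[0,0,0],"hand":-1}, 24.0
{"linear":[-0.021,0,0.041],"dr":[0,0,0],"hand":-1}, 36.0
{"linear":[-0.022,0,0.057],"dr":[0,0,0],"hand":-1}, 48.0
{"linear":[-0.019,0,0.072],"dr":[0,0,0],"hand":-1}, 60.0
{"linear":[-0.014,0,0.087],"dr":[0,0,0],"hand":-1}, 72.0
{"linear":[-0.005,0,0.100],"dr":[0,0,0],"hand":-1}, 84.0
{"linear":[0.006,0,0.111],"dr":[0,0,0],"hand":-1}, 96.0
{"linear":[0.019,0,0.120],"dr":[0,0,0],"hand":-1}, 108.0
{"linear":[0.034,0,0.125],"dr":[0,0,0],"hand":-1}, 120.0
```

```bash
python3 -m crank '[{"linear":[-0.010,0,0.012],"dr":[0,0,0],"hand":-1},{"linear":[-0.017,0,0.026],"dr":[0,0,0],"hand":-1},{"linear":[-0.022,0,0.041],"dr":[0,0,0],"hand":-1},{"linear":[-0.023,0,0.057],"dr":[0,0,0],"hand":-1},{"linear":[-0.020,0,0.073],"dr":[0,0,0],"hand":-1},{"linear":[-0.015,0,0.088],"dr":[0,0,0],"hand":-1},{"linear":[-0.006,0,0.101],"dr":[0,0,0],"hand":-1},{"linear":[0.005,0,0.112],"dr":[0,0,0],"hand":-1},{"linear":[0.018,0,0.121],"dr":[0,0,0],"hand":-1}]'
python3 a.py 12
```

```text
t: 12.73
eef_pos: [0.4949, 0.2347, 0.2332]
tool_rot: [-0.704, 0.708, -0.04, 0.042]
contact_force: [1.0, -19.1, 12.5]
gripper_width: 0.316
t 12.7333 ax [0.5205 0.1639] r 0.0752 az 110.0 F resist 5.61 radial -18.29 z 12.5 pos [0.4949 0.2347 0.2332]
{"linear":[0.015,0,0.005],"dr":[0,0,0],"hand":-1}, 12.0
{"linear":[0.030,0,0.008],"dr":[0,0,0],"hand":-1}, 24.0
{"linear":[0.046,0,0.007],"dr":[0,0,0],"hand":-1}, 36.0
{"linear":[0.061,0,0.003],"dr":[0,0,0],"hand":-1}, 48.0
{"linear":[0.075,0,-0.005],"dr":[0,0,0],"hand":-1}, 60.0
{"linear":[0.087,0,-0.015],"dr":[0,0,0],"hand":-1}, 72.0
{"linear":[0.097,0,-0.027],"dr":[0,0,0],"hand":-1}, 84.0
{"linear":[0.104,0,-0.041],"dr":[0,0,0],"hand":-1}, 96.0
{"linear":[0.108,0,-0.056],"dr":[0,0,0],"hand":-1}, 108.0
{"linear":[0.109,0,-0.072],"dr":[0,0,0],"hand":-1}, 120.0
```

```bash
python3 -m crank '[{"linear":[0.015,-0.001,0.003],"dr":[0,0,0],"hand":-1},{"linear":[0.030,-0.002,0.005],"dr":[0,0,0],"hand":-1},{"linear":[0.046,-0.002,0.003],"dr":[0,0,0],"hand":-1},{"linear":[0.061,-0.002,-0.001],"dr":[0,0,0],"hand":-1},{"linear":[0.075,-0.002,-0.009],"dr":[0,0,0],"hand":-1},{"linear":[0.087,-0.002,-0.019],"dr":[0,0,0],"hand":-1},{"linear":[0.097,-0.002,-0.031],"dr":[0,0,0],"hand":-1},{"linear":[0.104,-0.002,-0.045],"dr":[0,0,0],"hand":-1},{"linear":[0.108,-0.002,-0.060],"dr":[0,0,0],"hand":-1},{"linear":[0.109,-0.002,-0.076],"dr":[0,0,0],"hand":-1}]'
sed -i "s|@u\*.075-v|@u*.075-v+f[:2]/6000|" a.py
python3 a.py 18
```

```text
t: 13.57
eef_pos: [0.5948, 0.1541, 0.2337]
tool_rot: [0.707, -0.705, 0.037, -0.041]
contact_force: [8.5, 5.0, -10.4]
gripper_width: 0.316
t 13.5667 ax [0.5205 0.1639] r 0.075 az -7.5 F resist 6.11 radial 7.8 z -10.4 pos [0.5948 0.1541 0.2337]
{"linear":[-0.003,0,-0.022],"dr":[0,0,0],"hand":-1}, 18.0
{"linear":[-0.014,0,-0.043],"dr":[0,0,0],"hand":-1}, 36.0
{"linear":[-0.031,0,-0.059],"dr":[0,0,0],"hand":-1}, 54.0
{"linear":[-0.052,0,-0.069],"dr":[0,0,0],"hand":-1}, 72.0
{"linear":[-0.075,0,-0.072],"dr":[0,0,0],"hand":-1}, 90.0
{"linear":[-0.098,0,-0.068],"dr":[0,0,0],"hand":-1}, 108.0
{"linear":[-0.119,0,-0.057],"dr":[0,0,0],"hand":-1}, 126.0
{"linear":[-0.135,0,-0.040],"dr":[0,0,0],"hand":-1}, 144.0
{"linear":[-0.145,0,-0.019],"dr":[0,0,0],"hand":-1}, 162.0
{"linear":[-0.149,0,0.004],"dr":[0,0,0],"hand":-1}, 180.0
```

```bash
python3 -m crank '[{"linear":[-0.003,0.001,-0.022],"dr":[0,0,0],"hand":-1},{"linear":[-0.014,0.001,-0.043],"dr":[0,0,0],"hand":-1},{"linear":[-0.031,0.001,-0.059],"dr":[0,0,0],"hand":-1},{"linear":[-0.052,0.001,-0.069],"dr":[0,0,0],"hand":-1},{"linear":[-0.075,0.001,-0.072],"dr":[0,0,0],"hand":-1},{"linear":[-0.098,0.001,-0.068],"dr":[0,0,0],"hand":-1},{"linear":[-0.119,0.001,-0.057],"dr":[0,0,0],"hand":-1},{"linear":[-0.135,0.001,-0.040],"dr":[0,0,0],"hand":-1},{"linear":[-0.142,0.001,-0.029],"dr":[0,0,0],"hand":-1},{"linear":[-0.145,0.001,-0.020],"dr":[0,0,0],"hand":-1}]'
python3 a.py 10
```

```text
t: 14.4
eef_pos: [0.4471, 0.1482, 0.2335]
tool_rot: [0.706, -0.706, 0.038, -0.041]
contact_force: [6.7, -6.0, -4.6]
gripper_width: 0.318
t 14.4 ax [0.5205 0.1639] r 0.075 az -167.9 F resist 7.25 radial -5.31 z -4.6 pos [0.4471 0.1482 0.2335]
{"linear":[-0.002,0,0.012],"dr":[0,0,0],"hand":-1}, 10.0
{"linear":[-0.003,0,0.025],"dr":[0,0,0],"hand":-1}, 20.0
{"linear":[-0.001,0,0.038],"dr":[0,0,0],"hand":-1}, 30.0
{"linear":[0.003,0,0.050],"dr":[0,0,0],"hand":-1}, 40.0
{"linear":[0.008,0,0.062],"dr":[0,0,0],"hand":-1}, 50.0
{"linear":[0.016,0,0.073],"dr":[0,0,0],"hand":-1}, 60.0
{"linear":[0.026,0,0.082],"dr":[0,0,0],"hand":-1}, 70.0
{"linear":[0.037,0,0.089],"dr":[0,0,0],"hand":-1}, 80.0
{"linear":[0.049,0,0.094],"dr":[0,0,0],"hand":-1}, 90.0
{"linear":[0.061,0,0.097],"dr":[0,0,0],"hand":-1}, 100.0
```

```bash
python3 -m crank '[{"linear":[-0.002,0,0.012],"dr":[0,0,0],"hand":-1},{"linear":[-0.003,0,0.025],"dr":[0,0,0],"hand":-1},{"linear":[-0.001,0,0.038],"dr":[0,0,0],"hand":-1},{"linear":[0.003,0,0.050],"dr":[0,0,0],"hand":-1},{"linear":[0.008,0,0.062],"dr":[0,0,0],"hand":-1},{"linear":[0.016,0,0.073],"dr":[0,0,0],"hand":-1},{"linear":[0.026,0,0.082],"dr":[0,0,0],"hand":-1},{"linear":[0.037,0,0.089],"dr":[0,0,0],"hand":-1},{"linear":[0.042,0,0.092],"dr":[0,0,0],"hand":-1},{"linear":[0.046,0,0.0935],"dr":[0,0,0],"hand":-1}]'
python3 a.py 10
```

```text
t: 15.23
eef_pos: [0.5019, 0.2364, 0.2334]
tool_rot: [0.706, -0.706, 0.04, -0.039]
contact_force: [-6.9, 0.4, 6.9]
gripper_width: 0.318
t 15.2333 ax [0.5205 0.1639] r 0.0748 az 104.4 F resist 6.6 radial 2.09 z 6.9 pos [0.5019 0.2364 0.2334]
{"linear":[0.011,0,0.004],"dr":[0,0,0],"hand":-1}, 10.0
{"linear":[0.024,0,0.005],"dr":[0,0,0],"hand":-1}, 20.0
{"linear":[0.037,0,0.004],"dr":[0,0,0],"hand":-1}, 30.0
{"linear":[0.050,0,0.001],"dr":[0,0,0],"hand":-1}, 40.0
{"linear":[0.062,0,-0.005],"dr":[0,0,0],"hand":-1}, 50.0
{"linear":[0.073,0,-0.012],"dr":[0,0,0],"hand":-1}, 60.0
{"linear":[0.082,0,-0.021],"dr":[0,0,0],"hand":-1}, 70.0
{"linear":[0.090,0,-0.032],"dr":[0,0,0],"hand":-1}, 80.0
{"linear":[0.096,0,-0.043],"dr":[0,0,0],"hand":-1}, 90.0
{"linear":[0.099,0,-0.056],"dr":[0,0,0],"hand":-1}, 100.0
```

Still free at 568°.

```bash
python3 -m crank '[{"linear":[0.011,0,0.004],"dr":[0,0,0],"hand":-1},{"linear":[0.024,0,0.005],"dr":[0,0,0],"hand":-1},{"linear":[0.037,0,0.004],"dr":[0,0,0],"hand":-1},{"linear":[0.050,0,0.001],"dr":[0,0,0],"hand":-1},{"linear":[0.062,0,-0.005],"dr":[0,0,0],"hand":-1},{"linear":[0.073,0,-0.012],"dr":[0,0,0],"hand":-1},{"linear":[0.082,0,-0.021],"dr":[0,0,0],"hand":-1},{"linear":[0.090,0,-0.032],"dr":[0,0,0],"hand":-1},{"linear":[0.093,0,-0.037],"dr":[0,0,0],"hand":-1},{"linear":[0.095,0,-0.041],"dr":[0,0,0],"hand":-1}]'
python3 a.py 10
```

```text
t: 16.07
eef_pos: [0.5924, 0.1855, 0.2334]
tool_rot: [0.707, -0.705, 0.039, -0.04]
contact_force: [-1.4, 5.4, 2.2]
gripper_width: 0.312
t 16.0667 ax [0.5205 0.1639] r 0.075 az 16.8 F resist 5.61 radial 0.22 z 2.2 pos [0.5924 0.1855 0.2334]
{"linear":[0.004,0,-0.012],"dr":[0,0,0],"hand":-1}, 10.0
{"linear":[0.006,0,-0.025],"dr":[0,0,0],"hand":-1}, 20.0
{"linear":[0.005,0,-0.038],"dr":[0,0,0],"hand":-1}, 30.0
{"linear":[0.002,0,-0.050],"dr":[0,0,0],"hand":-1}, 40.0
{"linear":[-0.002,0,-0.063],"dr":[0,0,0],"hand":-1}, 50.0
{"linear":[-0.009,0,-0.074],"dr":[0,0,0],"hand":-1}, 60.0
{"linear":[-0.018,0,-0.083],"dr":[0,0,0],"hand":-1}, 70.0
{"linear":[-0.028,0,-0.091],"dr":[0,0,0],"hand":-1}, 80.0
{"linear":[-0.040,0,-0.098],"dr":[0,0,0],"hand":-1}, 90.0
{"linear":[-0.052,0,-0.102],"dr":[0,0,0],"hand":-1}, 100.0
```

```bash
python3 -m crank '[{"linear":[0.004,0,-0.012],"dr":[0,0,0],"hand":-1},{"linear":[0.006,0,-0.025],"dr":[0,0,0],"hand":-1},{"linear":[0.005,0,-0.038],"dr":[0,0,0],"hand":-1},{"linear":[0.002,0,-0.050],"dr":[0,0,0],"hand":-1},{"linear":[-0.002,0,-0.063],"dr":[0,0,0],"hand":-1},{"linear":[-0.009,0,-0.074],"dr":[0,0,0],"hand":-1},{"linear":[-0.018,0,-0.083],"dr":[0,0,0],"hand":-1},{"linear":[-0.028,0,-0.091],"dr":[0,0,0],"hand":-1},{"linear":[-0.034,0,-0.095],"dr":[0,0,0],"hand":-1},{"linear":[-0.038,0,-0.097],"dr":[0,0,0],"hand":-1}]'
python3 a.py 10
```

```text
t: 16.9
eef_pos: [0.5442, 0.0925, 0.2335]
tool_rot: [0.707, -0.705, 0.038, -0.041]
contact_force: [5.9, 2.8, -1.9]
gripper_width: 0.315
t 16.9 ax [0.5206 0.1638] r 0.0752 az -71.7 F resist 6.45 radial -0.79 z -1.9 pos [0.5442 0.0925 0.2335]
{"linear":[-0.011,0,-0.004],"dr":[0,0,0],"hand":-1}, 10.0
{"linear":[-0.024,0,-0.006],"dr":[0,0,0],"hand":-1}, 20.0
{"linear":[-0.037,0,-0.006],"dr":[0,0,0],"hand":-1}, 30.0
{"linear":[-0.050,0,-0.003],"dr":[0,0,0],"hand":-1}, 40.0
{"linear":[-0.063,0,0.001],"dr":[0,0,0],"hand":-1}, 50.0
{"linear":[-0.074,0,0.008],"dr":[0,0,0],"hand":-1}, 60.0
{"linear":[-0.084,0,0.016],"dr":[0,0,0],"hand":-1}, 70.0
{"linear":[-0.092,0,0.026],"dr":[0,0,0],"hand":-1}, 80.0
{"linear":[-0.099,0,0.037],"dr":[0,0,0],"hand":-1}, 90.0
{"linear":[-0.103,0,0.050],"dr":[0,0,0],"hand":-1}, 100.0
```

744°, still free.

```bash
python3 -m crank '[{"linear":[-0.011,0,-0.004],"dr":[0,0,0],"hand":-1},{"linear":[-0.024,0,-0.006],"dr":[0,0,0],"hand":-1},{"linear":[-0.037,0,-0.006],"dr":[0,0,0],"hand":-1},{"linear":[-0.050,0,-0.003],"dr":[0,0,0],"hand":-1},{"linear":[-0.063,0,0.001],"dr":[0,0,0],"hand":-1},{"linear":[-0.074,0,0.008],"dr":[0,0,0],"hand":-1},{"linear":[-0.084,0,0.016],"dr":[0,0,0],"hand":-1},{"linear":[-0.092,0,0.026],"dr":[0,0,0],"hand":-1},{"linear":[-0.096,0,0.031],"dr":[0,0,0],"hand":-1},{"linear":[-0.098,0,0.035],"dr":[0,0,0],"hand":-1}]'
python3 a.py 10
```

```text
t: 17.73
eef_pos: [0.4506, 0.1368, 0.2333]
tool_rot: [-0.706, 0.706, -0.039, 0.041]
contact_force: [2.1, -6.5, 3.9]
gripper_width: 0.316
t 17.7333 ax [0.5206 0.1638] r 0.075 az -158.8 F resist 6.8 radial 0.35 z 3.9 pos [0.4506 0.1368 0.2333]
{"linear":[-0.005,0,0.011],"dr":[0,0,0],"hand":-1}, 10.0
{"linear":[-0.007,0,0.024],"dr":[0,0,0],"hand":-1}, 20.0
{"linear":[-0.008,0,0.037],"dr":[0,0,0],"hand":-1}, 30.0
{"linear":[-0.006,0,0.050],"dr":[0,0,0],"hand":-1}, 40.0
{"linear":[-0.002,0,0.062],"dr":[0,0,0],"hand":-1}, 50.0
{"linear":[0.004,0,0.074],"dr":[0,0,0],"hand":-1}, 60.0
{"linear":[0.012,0,0.084],"dr":[0,0,0],"hand":-1}, 70.0
{"linear":[0.021,0,0.093],"dr":[0,0,0],"hand":-1}, 80.0
{"linear":[0.032,0,0.100],"dr":[0,0,0],"hand":-1}, 90.0
{"linear":[0.044,0,0.105],"dr":[0,0,0],"hand":-1}, 100.0
```

```bash
python3 -m crank '[{"linear":[-0.005,0,0.011],"dr":[0,0,0],"hand":-1},{"linear":[-0.007,0,0.024],"dr":[0,0,0],"hand":-1},{"linear":[-0.008,0,0.037],"dr":[0,0,0],"hand":-1},{"linear":[-0.006,0,0.050],"dr":[0,0,0],"hand":-1},{"linear":[-0.002,0,0.062],"dr":[0,0,0],"hand":-1},{"linear":[0.004,0,0.074],"dr":[0,0,0],"hand":-1},{"linear":[0.012,0,0.084],"dr":[0,0,0],"hand":-1},{"linear":[0.021,0,0.093],"dr":[0,0,0],"hand":-1},{"linear":[0.026,0,0.097],"dr":[0,0,0],"hand":-1},{"linear":[0.030,0,0.099],"dr":[0,0,0],"hand":-1}]'
python3 a.py 10
```

```text
t: 18.57
eef_pos: [0.4908, 0.2326, 0.2333]
tool_rot: [-0.706, 0.706, -0.04, 0.039]
contact_force: [-5.8, -1.0, 10.7]
gripper_width: 0.315
t 18.5667 ax [0.5206 0.1638] r 0.0749 az 113.4 F resist 5.75 radial 1.43 z 10.7 pos [0.4908 0.2326 0.2333]
{"linear":[0.011,0,0.005],"dr":[0,0,0],"hand":-1}, 10.0
{"linear":[0.024,0,0.009],"dr":[0,0,0],"hand":-1}, 20.0
{"linear":[0.037,0,0.010],"dr":[0,0,0],"hand":-1}, 30.0
{"linear":[0.050,0,0.009],"dr":[0,0,0],"hand":-1}, 40.0
{"linear":[0.062,0,0.005],"dr":[0,0,0],"hand":-1}, 50.0
{"linear":[0.074,0,-0.000],"dr":[0,0,0],"hand":-1}, 60.0
{"linear":[0.085,0,-0.008],"dr":[0,0,0],"hand":-1}, 70.0
{"linear":[0.094,0,-0.017],"dr":[0,0,0],"hand":-1}, 80.0
{"linear":[0.101,0,-0.028],"dr":[0,0,0],"hand":-1}, 90.0
{"linear":[0.107,0,-0.040],"dr":[0,0,0],"hand":-1}, 100.0
```

```bash
python3 -m crank '[{"linear":[0.011,0,0.005],"dr":[0,0,0],"hand":-1},{"linear":[0.024,0,0.009],"dr":[0,0,0],"hand":-1},{"linear":[0.037,0,0.010],"dr":[0,0,0],"hand":-1},{"linear":[0.050,0,0.009],"dr":[0,0,0],"hand":-1},{"linear":[0.062,0,0.005],"dr":[0,0,0],"hand":-1},{"linear":[0.074,0,0],"dr":[0,0,0],"hand":-1},{"linear":[0.080,0,-0.004],"dr":[0,0,0],"hand":-1},{"linear":[0.085,0,-0.008],"dr":[0,0,0],"hand":-1},{"linear":[0.088,0,-0.011],"dr":[0,0,0],"hand":-1}]'
python3 a.py 10
```

```text
t: 19.32
eef_pos: [0.5768, 0.2135, 0.2334]
tool_rot: [0.707, -0.705, 0.04, -0.039]
contact_force: [-4.4, 4.8, 6.3]
gripper_width: 0.314
t 19.3167 ax [0.5206 0.1638] r 0.075 az 41.4 F resist 6.52 radial -0.13 z 6.3 pos [0.5768 0.2135 0.2334]
{"linear":[0.008,0,-0.009],"dr":[0,0,0],"hand":-1}, 10.0
{"linear":[0.015,0,-0.020],"dr":[0,0,0],"hand":-1}, 20.0
{"linear":[0.020,0,-0.032],"dr":[0,0,0],"hand":-1}, 30.0
{"linear":[0.023,0,-0.045],"dr":[0,0,0],"hand":-1}, 40.0
{"linear":[0.024,0,-0.058],"dr":[0,0,0],"hand":-1}, 50.0
{"linear":[0.022,0,-0.071],"dr":[0,0,0],"hand":-1}, 60.0
{"linear":[0.018,0,-0.083],"dr":[0,0,0],"hand":-1}, 70.0
{"linear":[0.012,0,-0.095],"dr":[0,0,0],"hand":-1}, 80.0
{"linear":[0.004,0,-0.105],"dr":[0,0,0],"hand":-1}, 90.0
{"linear":[-0.005,0,-0.114],"dr":[0,0,0],"hand":-1}, 100.0
```

```bash
python3 -m crank '[{"linear":[0.008,0,-0.009],"dr":[0,0,0],"hand":-1},{"linear":[0.015,0,-0.020],"dr":[0,0,0],"hand":-1},{"linear":[0.020,0,-0.032],"dr":[0,0,0],"hand":-1},{"linear":[0.023,0,-0.045],"dr":[0,0,0],"hand":-1},{"linear":[0.024,0,-0.058],"dr":[0,0,0],"hand":-1},{"linear":[0.023,0,-0.065],"dr":[0,0,0],"hand":-1},{"linear":[0.022,0,-0.071],"dr":[0,0,0],"hand":-1},{"linear":[0.021,0,-0.075],"dr":[0,0,0],"hand":-1}]'
python3 a.py 8
```

```text
t: 19.98
eef_pos: [0.5904, 0.1364, 0.2334]
tool_rot: [0.707, -0.705, 0.038, -0.04]
contact_force: [3.8, 5.2, 1.7]
gripper_width: 0.314
t 19.9833 ax [0.5206 0.1638] r 0.075 az -21.4 F resist 6.22 radial 1.61 z 1.7 pos [0.5904 0.1364 0.2334]
{"linear":[-0.003,0,-0.009],"dr":[0,0,0],"hand":-1}, 8.0
{"linear":[-0.008,0,-0.018],"dr":[0,0,0],"hand":-1}, 16.0
{"linear":[-0.014,0,-0.027],"dr":[0,0,0],"hand":-1}, 24.0
{"linear":[-0.021,0,-0.034],"dr":[0,0,0],"hand":-1}, 32.0
{"linear":[-0.029,0,-0.041],"dr":[0,0,0],"hand":-1}, 40.0
{"linear":[-0.038,0,-0.046],"dr":[0,0,0],"hand":-1}, 48.0
{"linear":[-0.048,0,-0.051],"dr":[0,0,0],"hand":-1}, 56.0
{"linear":[-0.058,0,-0.053],"dr":[0,0,0],"hand":-1}, 64.0
{"linear":[-0.068,0,-0.055],"dr":[0,0,0],"hand":-1}, 72.0
{"linear":[-0.079,0,-0.054],"dr":[0,0,0],"hand":-1}, 80.0
```

```bash
python3 -m crank '[{"linear":[-0.003,0,-0.009],"dr":[0,0,0],"hand":-1},{"linear":[-0.008,0,-0.018],"dr":[0,0,0],"hand":-1},{"linear":[-0.014,0,-0.027],"dr":[0,0,0],"hand":-1},{"linear":[-0.021,0,-0.034],"dr":[0,0,0],"hand":-1},{"linear":[-0.029,0,-0.041],"dr":[0,0,0],"hand":-1},{"linear":[-0.038,0,-0.046],"dr":[0,0,0],"hand":-1},{"linear":[-0.048,0,-0.051],"dr":[0,0,0],"hand":-1},{"linear":[-0.053,0,-0.052],"dr":[0,0,0],"hand":-1},{"linear":[-0.057,0,-0.053],"dr":[0,0,0],"hand":-1}]'
python3 a.py 8
```

```text
t: 20.73
eef_pos: [0.5286, 0.0891, 0.2334]
tool_rot: [0.706, -0.706, 0.038, -0.042]
contact_force: [7.8, 1.6, -2.1]
gripper_width: 0.311
t 20.7333 ax [0.5206 0.1638] r 0.0751 az -83.8 F resist 7.89 radial -0.81 z -2.1 pos [0.5286 0.0891 0.2334]
{"linear":[-0.009,0,-0.001],"dr":[0,0,0],"hand":-1}, 8.0
{"linear":[-0.020,0,-0.001],"dr":[0,0,0],"hand":-1}, 16.0
{"linear":[-0.030,0,0.000],"dr":[0,0,0],"hand":-1}, 24.0
{"linear":[-0.040,0,0.003],"dr":[0,0,0],"hand":-1}, 32.0
{"linear":[-0.050,0,0.007],"dr":[0,0,0],"hand":-1}, 40.0
{"linear":[-0.059,0,0.013],"dr":[0,0,0],"hand":-1}, 48.0
{"linear":[-0.067,0,0.019],"dr":[0,0,0],"hand":-1}, 56.0
{"linear":[-0.074,0,0.027],"dr":[0,0,0],"hand":-1}, 64.0
{"linear":[-0.080,0,0.036],"dr":[0,0,0],"hand":-1}, 72.0
{"linear":[-0.084,0,0.045],"dr":[0,0,0],"hand":-1}, 80.0
```

```bash
python3 -m crank '[{"linear":[-0.005,0,-0.001],"dr":[0,0,0],"hand":-1},{"linear":[-0.010,0,-0.001],"dr":[0,0,0],"hand":-1},{"linear":[-0.015,0,-0.001],"dr":[0,0,0],"hand":-1},{"linear":[-0.020,0,-0.001],"dr":[0,0,0],"hand":-1},{"linear":[-0.025,0,0],"dr":[0,0,0],"hand":-1},{"linear":[-0.030,0,0],"dr":[0,0,0],"hand":-1},{"linear":[-0.034,0,0.001],"dr":[0,0,0],"hand":-1},{"linear":[-0.038,0,0.002],"dr":[0,0,0],"hand":-1}]'
python3 a.py 5
```

```text
t: 21.4
eef_pos: [0.4919, 0.0944, 0.2334]
tool_rot: [-0.706, 0.706, -0.038, 0.042]
contact_force: [10.2, -0.1, -3.2]
gripper_width: 0.318
t 21.4 ax [0.5206 0.1638] r 0.0751 az -112.5 F resist 9.44 radial -3.84 z -3.2 pos [0.4919 0.0944 0.2334]
{"linear":[-0.004,0,0.002],"dr":[0,0,0],"hand":-1}, 5.0
{"linear":[-0.010,0,0.005],"dr":[0,0,0],"hand":-1}, 10.0
{"linear":[-0.016,0,0.008],"dr":[0,0,0],"hand":-1}, 15.0
{"linear":[-0.022,0,0.012],"dr":[0,0,0],"hand":-1}, 20.0
{"linear":[-0.027,0,0.016],"dr":[0,0,0],"hand":-1}, 25.0
{"linear":[-0.032,0,0.020],"dr":[0,0,0],"hand":-1}, 30.0
{"linear":[-0.036,0,0.025],"dr":[0,0,0],"hand":-1}, 35.0
{"linear":[-0.040,0,0.030],"dr":[0,0,0],"hand":-1}, 40.0
{"linear":[-0.043,0,0.036],"dr":[0,0,0],"hand":-1}, 45.0
{"linear":[-0.046,0,0.042],"dr":[0,0,0],"hand":-1}, 50.0
```

```bash
python3 -m crank '[{"linear":[-0.003,0,0.002],"dr":[0,0,0],"hand":-1},{"linear":[-0.006,0,0.003],"dr":[0,0,0],"hand":-1},{"linear":[-0.009,0,0.005],"dr":[0,0,0],"hand":-1},{"linear":[-0.012,0,0.006],"dr":[0,0,0],"hand":-1},{"linear":[-0.015,0,0.008],"dr":[0,0,0],"hand":-1}]'
python3 a.py 5
```

```text
t: 21.82
eef_pos: [0.4776, 0.1024, 0.2334]
tool_rot: [-0.705, 0.707, -0.039, 0.042]
contact_force: [6.7, -5.5, 1.2]
gripper_width: 0.313
t 21.8167 ax [0.5206 0.1638] r 0.075 az -125.0 F resist 8.64 radial 0.7 z 1.2 pos [0.4776 0.1024 0.2334]
{"linear":[-0.004,0,0.003],"dr":[0,0,0],"hand":-1}, 5.0
{"linear":[-0.010,0,0.006],"dr":[0,0,0],"hand":-1}, 10.0
{"linear":[-0.015,0,0.011],"dr":[0,0,0],"hand":-1}, 15.0
{"linear":[-0.019,0,0.015],"dr":[0,0,0],"hand":-1}, 20.0
{"linear":[-0.023,0,0.020],"dr":[0,0,0],"hand":-1}, 25.0
{"linear":[-0.027,0,0.026],"dr":[0,0,0],"hand":-1}, 30.0
{"linear":[-0.030,0,0.032],"dr":[0,0,0],"hand":-1}, 35.0
{"linear":[-0.033,0,0.038],"dr":[0,0,0],"hand":-1}, 40.0
{"linear":[-0.035,0,0.044],"dr":[0,0,0],"hand":-1}, 45.0
{"linear":[-0.037,0,0.050],"dr":[0,0,0],"hand":-1}, 50.0
```

```bash
python3 -m crank '[{"linear":[-0.003,0,0.002],"dr":[0,0,0],"hand":-1},{"linear":[-0.006,0,0.004],"dr":[0,0,0],"hand":-1},{"linear":[-0.009,0,0.006],"dr":[0,0,0],"hand":-1},{"linear":[-0.012,0,0.008],"dr":[0,0,0],"hand":-1}]'
python3 a.py 5 | head -1
python3 -m crank '[{"linear":[-0.002,0,0.002],"dr":[0,0,0],"hand":-1},{"linear":[-0.004,0,0.004],"dr":[0,0,0],"hand":-1},{"linear":[-0.006,0,0.006],"dr":[0,0,0],"hand":-1}]'
python3 a.py 5
```

```text
t: 22.15
eef_pos: [0.4666, 0.1116, 0.2334]
tool_rot: [-0.705, 0.707, -0.039, 0.042]
contact_force: [8.1, -4.8, 0.4]
gripper_width: 0.318
t 22.15 ax [0.5206 0.1638] r 0.0751 az -135.9 F resist 9.11 radial -2.46 z 0.4 pos [0.4666 0.1116 0.2334]
t: 22.4
eef_pos: [0.4612, 0.1179, 0.2334]
tool_rot: [-0.705, 0.707, -0.039, 0.042]
contact_force: [7.5, -6.6, 1.4]
gripper_width: 0.315
t 22.4 ax [0.5206 0.1638] r 0.075 az -142.3 F resist 9.76 radial -1.91 z 1.4 pos [0.4612 0.1179 0.2334]
{"linear":[-0.003,0,0.004],"dr":[0,0,0],"hand":-1}, 5.0
{"linear":[-0.007,0,0.009],"dr":[0,0,0],"hand":-1}, 10.0
{"linear":[-0.010,0,0.015],"dr":[0,0,0],"hand":-1}, 15.0
{"linear":[-0.013,0,0.021],"dr":[0,0,0],"hand":-1}, 20.0
{"linear":[-0.016,0,0.027],"dr":[0,0,0],"hand":-1}, 25.0
{"linear":[-0.018,0,0.033],"dr":[0,0,0],"hand":-1}, 30.0
{"linear":[-0.019,0,0.039],"dr":[0,0,0],"hand":-1}, 35.0
{"linear":[-0.020,0,0.046],"dr":[0,0,0],"hand":-1}, 40.0
{"linear":[-0.020,0,0.052],"dr":[0,0,0],"hand":-1}, 45.0
{"linear":[-0.020,0,0.059],"dr":[0,0,0],"hand":-1}, 50.0
```

```bash
python3 -m crank '[{"linear":[-0.002,0,0.003],"dr":[0,0,0],"hand":-1},{"linear":[-0.004,0,0.005],"dr":[0,0,0],"hand":-1},{"linear":[-0.006,0,0.008],"dr":[0,0,0],"hand":-1},{"linear":[-0.008,0,0.011],"dr":[0,0,0],"hand":-1},{"linear":[-0.009,0,0.013],"dr":[0,0,0],"hand":-1}]'
python3 a.py 5|head -1
```

```text
t: 22.82
eef_pos: [0.453, 0.1314, 0.2333]
tool_rot: [-0.705, 0.707, -0.04, 0.042]
contact_force: [2.9, -9.1, 6.9]
gripper_width: 0.314
t 22.8167 ax [0.5206 0.1638] r 0.075 az -154.4 F resist 9.43 radial 1.27 z 6.9 pos [0.453  0.1314 0.2333]
```

```bash
python3 -m crank '[{"linear":[-0.001,0,0.003],"dr":[0,0,0],"hand":-1},{"linear":[-0.002,0,0.006],"dr":[0,0,0],"hand":-1},{"linear":[-0.003,0,0.009],"dr":[0,0,0],"hand":-1},{"linear":[-0.004,0,0.012],"dr":[0,0,0],"hand":-1}]'
python3 a.py 5|head -1
```

```text
t: 23.15
eef_pos: [0.4487, 0.1427, 0.2332]
tool_rot: [-0.704, 0.708, -0.041, 0.04]
contact_force: [-6.2, -12.0, 14.5]
gripper_width: 0.314
t 23.15 ax [0.5206 0.1638] r 0.0749 az -163.6 F resist 9.82 radial 9.31 z 14.5 pos [0.4487 0.1427 0.2332]
```

The crank now pulls about 3.3 N above free. Letting go and rising clear.

```bash
python3 -m crank '[{"linear":[0,0,0],"dr":[0,0,0],"hand":1},{"linear":[0,0,0],"dr":[0,0,0],"hand":1},{"linear":[0,0,0],"dr":[0,0,0],"hand":1},{"linear":[0,0,0],"dr":[0,0,0],"hand":1},{"linear":[0,0,0],"dr":[0,0,0],"hand":1},{"linear":[0,0,0],"dr":[0,0,0],"hand":1},{"linear":[0,-0.03,0],"dr":[0,0,0],"hand":1},{"linear":[0,-0.07,0],"dr":[0,0,0],"hand":1},{"linear":[0,-0.11,0],"dr":[0,0,0],"hand":1},{"linear":[0,-0.14,0],"dr":[0,0,0],"hand":1}]'
python3 -m crank '[{"linear":[0,0,-0.03],"dr":[0,0,0],"hand":1},{"linear":[0,0,-0.07],"dr":[0,0,0],"hand":1},{"linear":[0,0,-0.1],"dr":[0,0,0],"hand":1},{"linear":[0,0,-0.1],"dr":[0,0,0],"hand":1},{"linear":[0,0,-0.1],"dr":[0,0,0],"hand":1}]'
python3 - <<'E'
from h import *
P=Rt(); im=bot.read_camera('wrist'); cv2.imwrite('pics/w8.png',im)
for c in ['wrist','top','scene']:
    if c!='wrist': bot.read_camera(c)
    for n,z in {'stand':0,'knob':.247,'pad_centre':.006,'pad_handle':.04,'pedal':0,'basin':0,'disinfectant':0}.items():
        for r in bot.place_of(c,n)[:1]: print(c,n,np.round(r['score'],2),np.round(onz(c,r['xy'],z,P),3))
E
```

```text
t: 23.98
eef_pos: [0.4493, 0.1469, 0.3756]
tool_rot: [0.706, -0.706, 0.039, -0.04]
contact_force: [1.1, 0.0, 1.0]
gripper_width: 0.999
t: 24.4
eef_pos: [0.4376, 0.0461, 0.3728]
tool_rot: [0.706, -0.705, 0.041, -0.041]
contact_force: [-0.1, -0.0, -1.1]
gripper_width: 0.999
wrist stand 0.67 [0.518 0.162 0.   ]
wrist knob 0.96 [0.448 0.147 0.247]
wrist pad_handle 0.47 [0.72 0.26 0.04]
wrist pedal 0.88 [ 0.749 -0.087  0.   ]
wrist basin 0.98 [0.754 0.279 0.   ]
wrist disinfectant 0.8 [0.371 0.32  0.   ]
top stand 0.85 [0.54  0.161 0.   ]
top pad_centre 0.82 [0.534 0.155 0.006]
top pad_handle 0.76 [0.516 0.006 0.04 ]
top pedal 0.71 [ 0.755 -0.078  0.   ]
top basin 0.85 [0.747 0.278 0.   ]
top disinfectant 0.67 [0.367 0.314 0.   ]
scene stand 0.66 [0.518 0.169 0.   ]
scene knob 0.84 [0.454 0.141 0.247]
scene pad_centre 0.64 [0.519 0.161 0.006]
scene pad_handle 0.89 [0.51  0.005 0.04 ]
scene pedal 0.9 [ 0.76  -0.088  0.   ]
scene basin 0.93 [0.746 0.272 0.   ]
scene disinfectant 0.95 [0.366 0.318 0.   ]
```

View pics/w8.png

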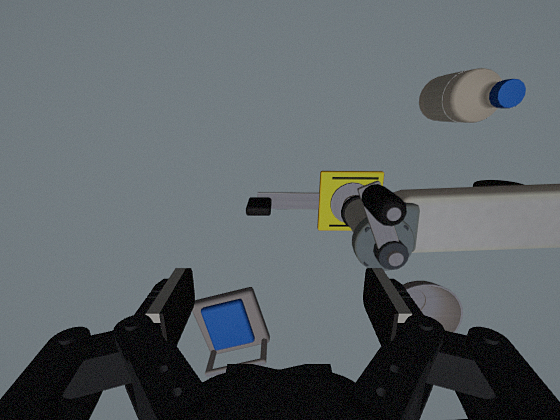

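The foot disc (331–375, 182–222) sits in the middle of the pad (319–384, 171–231). The crank stayed where I left it, the gripper is free, and the pedal, basin and bottle are in place. Handing in.

```bash
python3 -c "
from station import bot
print(bot.hand_in(), bot.get_obs()['t'])"
```

```text
the job is handed in; nothing more can be done
the job is handed in; nothing more can be done
```

I slid the pad flat by its handle under the jack's foot, wound the crank clockwise about 3.3 turns, let go, rose clear and handed in at about 26 s. The hand-in reports no verdict.

- **Crank pull:** free running averaged about 6.4 N, and about 6.8 N over the sector where I stopped. The last reading was 9.8 N, so about 3.0 to 3.4 N above free, inside the 2.5 to 4.5 N band. Single readings scattered by about 0.6 N, and one fell from 9.4 to 8.6 N while I was still winding.
- **Pad position:** the jack's axis, fitted from the crank circle, is at (0.521, 0.164), and the pad's centre was about (0.525, 0.164) when I released it. Afterwards the wrist picture showed the foot in the middle of the pad, and the scene camera put the pad at (0.519, 0.161).
- **Disagreements:** the top camera put the pad at (0.534, 0.155), but it placed the stand too far in the same direction. In the last wrist picture the network put the handle in a clearly wrong place and did not find the pad.
- **Other objects:** pedal, basin and bottle read within about 16 mm of their first positions. The pedal in the top view was the largest difference; nothing touched it, so I take that as detection error. The crank stayed put and the wrist force was near zero.

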